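# Start the core counter with its spring-return key

## Robot

A 6-joint arm with a two-finger parallel gripper is mounted at the origin on the work surface. World frame = base frame: x ahead of the robot, y to its left, z up, the work surface at z = 0. Lengths are in m, angles in rad, forces in N, time in s.
With the tool pointing down it reaches from about 0.425 to 0.95 m from the base axis. Payload 14.7 kg.
Tool frame: the origin (TCP) lies on the centre line of the jaws, within the pads' length; the fingertips stand tip_reach ahead of it and the grasp point (between the pads) lies 2 mm behind it (tip_reach is the distance from the TCP to the fingertips, in m); z points along the fingers, y is the line along which they close (so a half turn about z gives the same grasp; the last joint's range is limited). The gripper opens to 85 mm and grips with 20 to 120 N. Pads are 22 mm wide; open, the fingers measure 114 mm over their backs; the gripper's body (76 mm by 85 mm) begins 54 mm behind the grasp point. The pads swing forward as they close: fully open they stand 13 mm farther back than shut.
Start: joints at [1.249, 0.48, 1.596, -0, 1.065, -0.047], TCP at [0.176, 0.626, 0.248] pointing down, gripper open.
Joint ranges: [-2.75, 2.75], [-0.82, 2.05], [0.23, 2.67], [-1.56, 4.7], [0.09, 2.69], [-2.92, 2.92]. Speed limits (rad/s): [1.89, 1.89, 2.39, 3.01, 3.01, 3.01].

## Interface

Orientations are given as a rotation vector (axis times angle).
In Python, from workcell import observe, camera, job_done, tip_reach gives the robot as it stands. The module is installed in compiled form; this text tells all that it offers.
- The arm moves only by the tool jog_arm, never from a script. Its argument "deltas" is a list of rows, each a list of 5 numbers: the closure in counts, from 0 (fully open) to 255 (shut), then the shift along the tool's x, y, z in m, then the turn about the tool's z in rad. A call has exactly 8 rows; each row is the pose to reach, as a shift and turn from the pose commanded when the call began, along the tool's axes at that moment; what a row does not reach only later rows make up. A row lasts 1/8 s, in which the tool goes at most 62.5 mm and 10.7 degrees, less where a joint would pass 70% of its speed; a pose out of reach is approached as far as the arm can. A call with a gripper value outside its range is refused whole. The fingers move at their own pace and stop on an object; the grip force is fixed at half the most. Time passes only in rows, so rows that repeat a pose let the fingers close, or fill a call up. It gives the time, the measured TCP pose, the force, the opening and the grip force at its end, in the units of the state.
- observe(): the state, without advancing time (a new reading comes with each control period).
- camera(name): name is "side" or "top"; returns a dict with "pixels" (400x640x3 uint8, blue, green, red), "fx", "fy", "cx", "cy" (pixels), "origin" and "attitude" of the camera in the world. Camera axes: x right, y down, z forward; pixel columns grow to the right and rows downward; lengths in m; the calibration is good to about 2 mm. A picture is of the moment at which its call begins. There is no depth.
- job_done(): hands the job in; it is judged then, once.
The state is a dict: "time": time; "q": joint angles; "joint_vel": joint speeds; "joint_efforts": joint torques, N m; "position": TCP position; "tcp_rot": TCP orientation; "force": force on the tool from outside, world axes, zero at the start; "ft_torque": the same for the moment, N m; "width": finger opening in m; "grip_force": force on a finger pad.
Only numpy, scipy, OpenCV 4.12 (cv2) and the standard library are available. Lean on these libraries where they do the work, as an engineer would, in place of code of your own. Each camera call takes 0.05 s, during which the arm holds its last target. There are 200 camera calls.

## Task

Start the core counter, the larger black housing with a row of four round windows on top: grip its big steel key and turn it clockwise (seen from above) from off, past run, right to the stop at start, hold it there for about a second, then let go so that it springs back and stays at run. Do not turn the similar key on the smaller, plain black housing.

Things in the scene. Friction and masses are not known exactly. Their poses are not given: they have to be found in the camera images.
- start_key_grip (a point): Middle of the core counter key's bow, on its vertical turning axis, 31 mm above the housing top. The bow is an upright steel plate: 40 mm long (point x, level), 10 mm thick (point y, level: grip across this), from 17 mm below to 13 mm above this point (z up). The point turns with it. Below: 8 mm shank, brass disc 28 mm wide reaching 8 mm above the housing.
- start_lock (a joint): First part of that key's turn, rad, clockwise from above: 0 off, 0.70 run (its end). Light friction; stays where left. Starts at 0 to 0.2; turns before start_key does. Fixed housing: black, 135 x 150 mm, 85 mm high, turned up to 25 degrees, four round white windows in a row along the top's far side, key 25 mm from the middle on the robot's side. At run the bow is square to the row.
- start_key (a joint): Second part of the same key's turn, rad, clockwise from above, added to start_lock: 0 is run, 0.61 is the stop at start. A spring (0.10 N m at run, 0.145 N m at start) returns it to 0 within half a second of letting go. The bow's whole turn from off to start is 1.31 rad (75 degrees).
- other_lock (a joint): The same kind of key, at off (0; rad, clockwise positive), in the middle of the top of the other fixed black housing, which is smaller (90 x 100 mm, 50 mm high) and has no windows. One housing stands to the robot's left, one to its right, either way round, 0.28 to 0.60 m apart. Leave this key at 0.
Not all that is in view belongs to the job. What is shaped like the part that bears start_key_grip but blue is not meant. What is shaped like the part that bears other_lock but brown is not meant.

How it is judged:
By the outcome, as a careful person would: the job done as asked, in the order asked, and still so for the second after the job is handed in, with the robot touching nothing.
It also fails if it takes over 35 s, if anything falls off the work surface, if the arm or the gripper's body presses on something with over 40 N, if the wrist force passes 120 N, or if a joint passes its speed limit or range.

## Working session

There is one attempt and no reset: what is moved stays moved. The work goes in short steps, Python scripts to look and compute and a tool call to move; the robot and the scene stay as the last step left them, time stands still between calls to the robot, and variables do not carry over. Pictures are saved under pics/ and viewed, at most 10 in all, crops included, and the job is handed in when it is done.

Besides the shell and the picture viewer there is one more tool, called after "Call:" by a JSON object that holds its "api" and its "payload", one argument or row to a line. jog_arm: Moves the arm, as the interface text tells. Its arguments: {"type":"object","properties":{"deltas":{"type":"array","items":{"type":"array","items":{"type":"number"}}}},"required":["deltas"]}

```bash
mkdir -p pics
cat > h.py <<'E'
import numpy as np,cv2
from workcell import observe,camera,job_done,tip_reach
from scipy.spatial.transform import Rotation as R
def rot(a):
    a=np.array(a,float)
    return a if a.shape==(3,3) else (R.from_rotvec(a).as_matrix() if a.size==3 else R.from_quat(a).as_matrix())
def ray(c,u,v):
    d=rot(c["attitude"])@np.array([(u-c["cx"])/c["fx"],(v-c["cy"])/c["fy"],1]); return np.array(c["origin"]),d
def onz(c,u,v,z):
    o,d=ray(c,u,v); return o+d*(z-o[2])/d[2]
def proj(c,p):
    q=rot(c["attitude"]).T@(np.array(p)-c["origin"]); return c["fx"]*q[0]/q[2]+c["cx"],c["fy"]*q[1]/q[2]+c["cy"]
E
python3 - <<'E'
from h import *
t=tip_reach
print(t if not callable(t) else t())
print(observe())
for n in("top","side"):
    c=camera(n);cv2.imwrite(f"pics/{n}0.png",c["pixels"]);print(n,{k:v for k,v in c.items() if k!="pixels"})
E
```

```text
0.017
{'time': 0.0, 'q': array([ 1.24941155e+00,  4.80875454e-01,  1.59684991e+00, -6.03001082e-06,
        1.06509525e+00, -4.66024945e-02]), 'joint_vel': array([ 5.74979263e-04, -1.37700832e-03, -1.10515834e-03,  9.48627333e-04,
       -9.32076380e-05, -4.93061756e-04]), 'joint_efforts': array([-4.62930493e-04, -9.50619435e+01, -4.30199862e+01, -1.09324130e-04,
        1.17437448e-02, -7.60544822e-05]), 'position': array([0.17623219, 0.62525824, 0.247653  ]), 'tcp_rot': array([-4.30235671e-01, -3.11177105e+00,  1.89770531e-03]), 'force': array([ 0.70874727, -0.29450887, -0.24938702]), 'ft_torque': array([ 0.04221804, -0.01579267, -0.05566892]), 'grip_force': 0.0, 'width': 0.08532447575141133}
top {'fx': 440.2380144594541, 'fy': 440.2380144594541, 'cx': 316.6538879072145, 'cy': 205.99944520829672, 'origin': array([ 0.28891867, -0.07959479,  1.22965354]), 'attitude': array([-2.19268088,  2.1540415 , -0.13871425])}
side {'fx': 406.09685651012603, 'fy': 406.09685651012603, 'cx': 319.9329761827907, 'cy': 198.7612835568757, 'origin': array([ 0.34263318, -0.83130181,  0.59478343]), 'attitude': array([-2.14868127,  0.14587712, -0.07096923])}
```

View pics/top0.png

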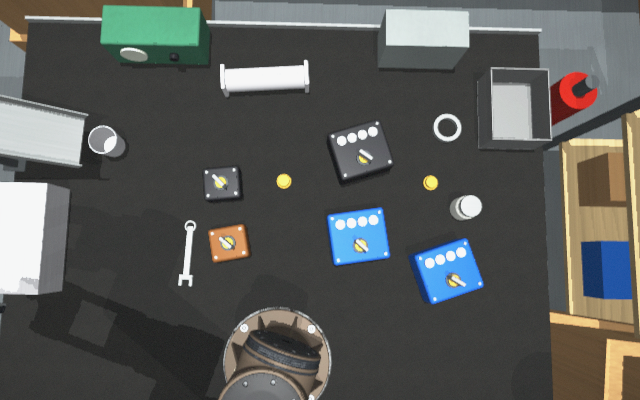

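View pics/side0.png

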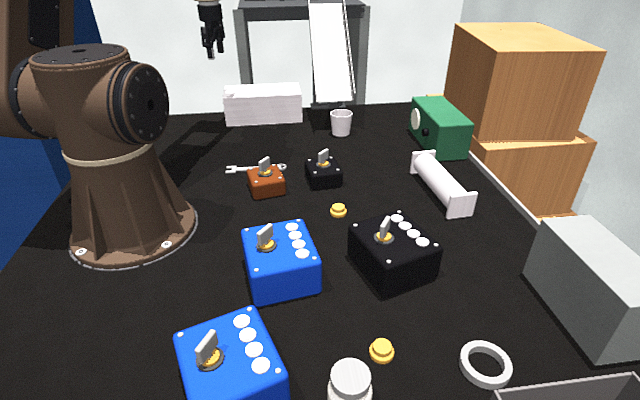

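The top view shows these lookalike keys: black housing with windows (363,157), small plain black (220,182), blue with windows (360,244) and (455,280), and brown (227,242). By the description I choose the black one with four windows, at top (363,157) and side (384,230).

Run:
```python
from h import *
T=camera("top");S=camera("side")
a=cv2.resize(T["pixels"][115:190,320:400],None,fx=5,fy=5,interpolation=cv2.INTER_CUBIC)
b=cv2.resize(S["pixels"][200:275,345:425],None,fx=5,fy=5,interpolation=cv2.INTER_CUBIC)
cv2.imwrite("pics/crop1.png",np.hstack([a,b[:a.shape[0]]]))
for n,c,(y0,y1,x0,x1),zw in(("top",T,(118,188,325,395),.085),("side",S,(205,270,348,440),.085)):
    p=c["pixels"][y0:y1,x0:x1]; hsv=cv2.cvtColor(p,cv2.COLOR_BGR2HSV)
    br=((hsv[...,1]>110)&(hsv[...,2]>110)&(hsv[...,0]>12)&(hsv[...,0]<35)).astype(np.uint8)
    gr=((hsv[...,1]<70)&(hsv[...,2]>90)).astype(np.uint8)
    for nm,m,z in(("brass",br,.093),("grey",gr,.085)):
        k,l,s,ce=cv2.connectedComponentsWithStats(m)
        for i in range(1,k):
            if s[i,4]>8:
                u,v=ce[i]+[x0,y0]; r=cv2.minAreaRect(np.argwhere(l==i)[:,::-1].astype(np.float32))
                print(n,nm,s[i],(round(u,1),round(v,1)),r[1:],onz(c,u,v,z).round(4))
```

```text
top brass [34 38  9  7 34] (np.float64(362.4), np.float64(159.3)) ((9.429903030395508, 3.882901668548584), 33.690067291259766) [ 0.5401 -0.2174  0.093 ]
top grey [   5    3   63   58 2257] (np.float64(360.3), np.float64(149.0)) ((45.87739181518555, 51.90615463256836), 72.89727020263672) [ 0.5695 -0.2127  0.085 ]
side brass [29 27 14 10 76] (np.float64(384.2), np.float64(237.1)) ((9.0, 13.0), 90.0) [ 0.5476 -0.2285  0.093 ]
side grey [49  5  5  3 13] (np.float64(398.7), np.float64(211.0)) ((4.0, 2.0), 0.0) [ 0.6058 -0.1352  0.085 ]
side grey [ 31   9  51  33 568] (np.float64(402.6), np.float64(228.8)) ((51.50539016723633, 26.324447631835938), 12.380758285522461) [ 0.5951 -0.1979  0.085 ]
side grey [ 5 18  5  4 16] (np.float64(355.0), np.float64(224.5)) ((3.0, 4.0), 90.0) [ 0.5016 -0.1699  0.085 ]
side grey [26 28  5  9 22] (np.float64(375.5), np.float64(237.0)) ((8.241633415222168, 3.2966530323028564), 74.05460357666016) [ 0.5336 -0.2163  0.085 ]
side grey [35 30 11  9 35] (np.float64(389.0), np.float64(240.3)) ((4.29758358001709, 12.191104888916016), 52.12501525878906) [ 0.5576 -0.2299  0.085 ]
side grey [85 38  6  4 18] (np.float64(435.7), np.float64(244.4)) ((4.242640495300293, 3.535533905029297), 45.0) [ 0.644  -0.2548  0.085 ]
side grey [38 54  6  5 21] (np.float64(388.4), np.float64(260.8)) ((4.242640495300293, 4.242640495300293), 45.0) [ 0.5402 -0.2879  0.085 ]
```

View pics/crop1.png

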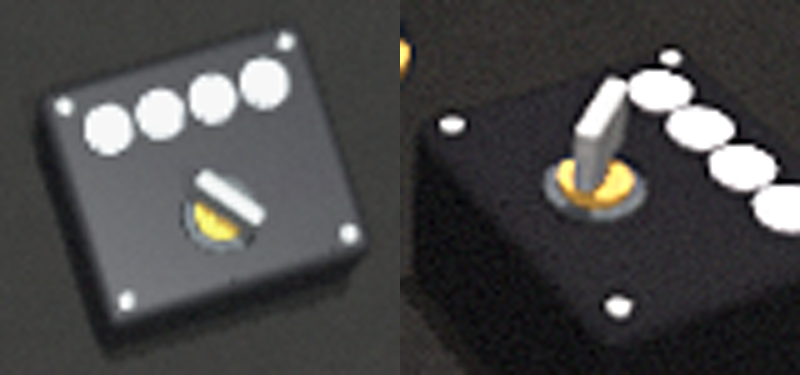

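The crop confirms the black housing with four windows. The corner screws are at crop (65,106), (286,41), (348,233) and (127,301). The bow's top edge runs from (203,178) to (258,216), with brass below it.

```bash
cat > m.py <<'E'
from h import *
def blobs(th=175):
    T=camera("top"); p=cv2.resize(T["pixels"][115:190,320:400],None,fx=8,fy=8,interpolation=cv2.INTER_CUBIC)
    hsv=cv2.cvtColor(p,cv2.COLOR_BGR2HSV)
    k,l,s,ce=cv2.connectedComponentsWithStats(((hsv[...,2]>th)&(hsv[...,1]<60)).astype(np.uint8))
    out=[]
    for i in range(1,k):
        if s[i,4]<60: continue
        pts=np.argwhere(l==i)[:,::-1].astype(np.float32)
        (c,(w,h),a)=cv2.minAreaRect(pts); box=cv2.boxPoints((c,(w,h),a))
        out.append((s[i,4],(np.array(c)+.5)/8-.5+[320,115],w/8,h/8,(box+.5)/8-.5+[320,115]))
    return T,out
E
python3 - <<'E'
from m import *
T,o=blobs()
for a,c,w,h,b in o:
    print(a,c.round(1),round(w,1),round(h,1),onz(T,*c,.085).round(4))
    if max(w,h)>1.8*min(w,h):
        P=np.array([onz(T,*q,.129)[:2] for q in b]); e=[P[1]-P[0],P[2]-P[1]]; e.sort(key=np.linalg.norm)
        print("bow c",onz(T,*c,.129).round(4),[np.linalg.norm(x).round(4) for x in e],"ang",np.degrees(np.arctan2(e[1][1],e[1][0])))
# side: bow top face
S=camera("side");p=cv2.resize(S["pixels"][205:245,370:395],None,fx=8,fy=8,interpolation=cv2.INTER_CUBIC)
ob=observe();M=R.from_rotvec(ob["tcp_rot"]).as_matrix();print(M.round(3))
E
```

```text
454 [376.7 122.9] 2.7 3.0 [ 0.6418 -0.2561  0.085 ]
4991 [372.4 131.2] 10.1 9.6 [ 0.6188 -0.2447  0.085 ]
4824 [362.2 134.4] 9.8 9.5 [ 0.6096 -0.2175  0.085 ]
4978 [351.4 137.4] 9.9 9.8 [ 0.6008 -0.1888  0.085 ]
537 [332.5 135.8] 3.3 3.0 [ 0.6038 -0.1381  0.085 ]
4956 [341.4 140.4] 10.0 9.6 [ 0.5918 -0.162   0.085 ]
3509 [365.7 153.9] 15.4 3.9 [ 0.5567 -0.2272  0.085 ]
bow c [ 0.5464 -0.2215  0.129 ] [np.float64(0.0103), np.float64(0.0393)] ang -124.39741858394686
594 [389.3 161.2] 3.4 3.2 [ 0.5381 -0.29    0.085 ]
582 [344.8 174.6] 3.6 3.0 [ 0.4997 -0.1721  0.085 ]
[[-0.962  0.271 -0.   ]
 [ 0.271  0.962 -0.   ]
 [ 0.    -0.    -1.   ]]
```

Cross-checks agree. The bow measures 10 x 39 mm at z=0.129. The axis from the bow (0.546, -0.2215) matches the one from the screws plus the 25 mm offset (0.547, -0.222). The bow is at 55.6°, so the lock is about 0.045 rad and the stop lies about 1.265 rad clockwise. I'll approach in an arc.

Call:
{"api": "jog_arm", "payload": {
  "deltas": [
    [0,-0.053,-0.032,0,0.15],
    [0,-0.106,-0.064,0,0.3],
    [0,-0.159,-0.096,0,0.45],
    [0,-0.212,-0.128,0,0.6],
    [0,-0.265,-0.16,0,0.75],
    [0,-0.318,-0.192,0,0.9],
    [0,-0.371,-0.224,0,1.05],
    [0,-0.424,-0.256,0,1.2]
  ]
}}

```text
time: 1.3
position: [0.5162, 0.2625, 0.2485]
tcp_rot: [2.118, 2.32, 0.001]
force: [0.8, 1.5, -0.2]
width: 0.0855
grip_force: 0.0
```

```bash
cat > d.py <<'E'
from h import *
import sys
z=float(sys.argv[1]);ang=float(sys.argv[2]);o=observe();M=R.from_rotvec(o["tcp_rot"]).as_matrix()
print(o["time"],o["position"],o["q"].round(3),o["width"],o["grip_force"],o["force"].round(1))
d=M.T@(np.array([.5466,-.2217,z])-o["position"]);y=np.arctan2(M[1,0],M[0,0])
print("delta",d.round(4),"x ang",np.degrees(y),"turn",(y-np.radians(ang)+np.pi)%(2*np.pi)-np.pi)
E
python3 d.py .2 55.6
```

```text
1.3 [0.51624177 0.26250755 0.24847349] [0.418 0.381 1.763 0.    0.997 0.327] 0.08547701510320935 0.0 [ 0.8  1.5 -0.2]
delta [-0.485  -0.0138  0.0484] x ang 95.21569070923009 turn 0.6914242383277927
```

Call:
{"api": "jog_arm", "payload": {
  "deltas": [
    [0,-0.061,-0.002,0.0,0.09],
    [0,-0.122,-0.004,0.0,0.18],
    [0,-0.183,-0.006,0.0,0.27],
    [0,-0.244,-0.008,0.0,0.36],
    [0,-0.305,-0.01,0.01,0.45],
    [0,-0.366,-0.012,0.02,0.54],
    [0,-0.427,-0.013,0.03,0.62],
    [0,-0.483,-0.014,0.04,0.69]
  ]
}}

```text
time: 2.3
position: [0.5473, -0.2202, 0.2081]
tcp_rot: [2.776, 1.47, 0.0]
force: [0.6, -0.0, 0.1]
width: 0.0855
grip_force: 0.0
```

```bash
python3 d.py .117 55.6
```

```text
2.3 [ 0.54726968 -0.22023141  0.20811087] [-0.434  0.44   1.78   0.     0.921  0.163] 0.08545711913925341 0.0 [ 0.6 -0.   0.1]
delta [-0.0016  0.0002  0.0911] x ang 55.79513175896092 turn 0.0034056916690761163
```

Call:
{"api": "jog_arm", "payload": {
  "deltas": [
    [0,-0.001,0,0.018,0],
    [0,-0.001,0,0.036,0],
    [0,-0.001,0,0.054,0],
    [0,-0.001,0,0.072,0],
    [0,-0.001,0,0.083,0],
    [0,-0.001,0,0.091,0],
    [0,-0.001,0,0.091,0],
    [0,-0.001,0,0.091,0]
  ]
}}

```text
time: 3.3
position: [0.5471, -0.2189, 0.1177]
tcp_rot: [2.774, 1.474, 0.001]
force: [0.0, -0.9, -0.0]
width: 0.0853
grip_force: 0.0
```

```bash
python3 d.py .117 55.6
python3 - <<'E'
from h import *
c=camera("side")
print(proj(c,[.5466,-.2217,.116]))
cv2.imwrite("pics/s2.png",cv2.resize(c["pixels"][140:290,300:460],None,fx=4,fy=4,interpolation=cv2.INTER_CUBIC)[:600])
E
```

```text
3.3 [ 0.54709885 -0.21886567  0.11773537] [-0.432  0.555  1.853  0.     0.732  0.162] 0.08525998378609635 0.0 [ 0.  -0.9 -0. ]
delta [-0.0026  0.0012  0.0007] x ang 55.97266288223853 turn 0.006504194295034349
(np.float64(383.7834602046692), np.float64(225.70320777685794))
```

View pics/s2.png

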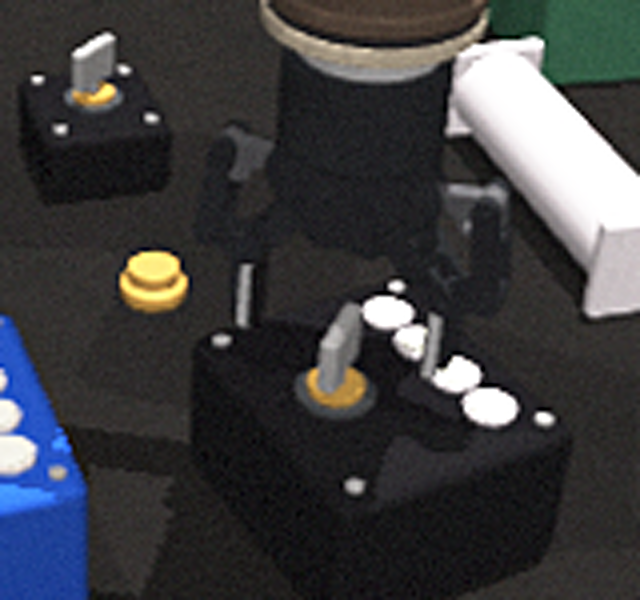

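The fingers straddle the bow: pads at about (245,295) and (433,345) in the crop, with the bow midway at (340,350). I'll trim by 3 mm and close.

Call:
{"api": "jog_arm", "payload": {
  "deltas": [
    [0,-0.003,0.001,0.001,0],
    [0,-0.003,0.001,0.001,0],
    [255,-0.003,0.001,0.001,0],
    [255,-0.003,0.001,0.001,0],
    [255,-0.003,0.001,0.001,0],
    [255,-0.003,0.001,0.001,0],
    [255,-0.003,0.001,0.001,0],
    [255,-0.003,0.001,0.001,0]
  ]
}}

```text
time: 4.35
position: [0.5463, -0.222, 0.1165]
tcp_rot: [2.774, 1.474, 0.001]
force: [2.3, -1.8, 1.6]
width: 0.0088
grip_force: 59.2
```

```bash
python3 d.py .117 -16.9
```

```text
4.35 [ 0.54626437 -0.22200846  0.11647219] [-0.437  0.558  1.853 -0.     0.73   0.157] 0.008764588381865616 59.21146810054779 [ 2.3 -1.8  1.6]
delta [ 0.0004  0.0001 -0.0005] x ang 55.96764552899054 turn 1.27178033265701
```

Call:
{"api": "jog_arm", "payload": {
  "deltas": [
    [255,0,0,0,0.13],
    [255,0,0,0,0.26],
    [255,0,0,0,0.39],
    [255,0,0,0,0.52],
    [255,0,0,0,0.65],
    [255,0,0,0,0.78],
    [255,0,0,0,0.91],
    [255,0,0,0,1.04]
  ]
}}

```text
time: 5.35
position: [0.5461, -0.2216, 0.1165]
tcp_rot: [-3.14, 0.106, -0.0]
force: [1.6, 3.6, 3.4]
width: 0.009
grip_force: 59.6
```

```bash
python3 d.py .117 -16.9; python3 -c "
from h import *;print(observe()['ft_torque'])"
```

```text
5.35 [ 0.54609796 -0.22155963  0.11645522] [-4.370e-01  5.570e-01  1.853e+00  1.000e-03  7.310e-01  1.201e+00] 0.009035225570350565 59.56652820110321 [1.6 3.6 3.4]
delta [ 0.0005  0.0001 -0.0005] x ang -3.864310290257656 turn 0.22751570570334767
[ 0.52525864 -0.31919661  0.11311257]
```

Call:
{"api": "jog_arm", "payload": {
  "deltas": [
    [255,0,0,0,0.08],
    [255,0,0,0,0.16],
    [255,0,0,0,0.22],
    [255,0,0,0,0.25],
    [255,0,0,0,0.27],
    [255,0,0,0,0.28],
    [255,0,0,0,0.28],
    [255,0,0,0,0.28]
  ]
}}

```text
time: 6.35
position: [0.5461, -0.2215, 0.1164]
tcp_rot: [-3.096, 0.534, -0.0]
force: [2.1, 4.7, 4.7]
width: 0.0089
grip_force: 61.8
```

```bash
python3 d.py .117 -16.9
python3 - <<'E'
from h import *
print(observe()['ft_torque'])
c=camera("side")
cv2.imwrite("pics/s3.png",cv2.resize(c["pixels"][180:270,340:440],None,fx=6,fy=6,interpolation=cv2.INTER_CUBIC))
E
```

```text
6.35 [ 0.54609805 -0.22149545  0.11641626] [-0.437  0.557  1.853  0.     0.731  1.476] 0.008912839361366571 61.841846108436584 [2.1 4.7 4.7]
delta [ 0.0005  0.     -0.0006] x ang -19.58845913900382 turn -0.046922463780948664
[ 0.91340827 -0.50078807  0.86708877]
```

View pics/s3.png

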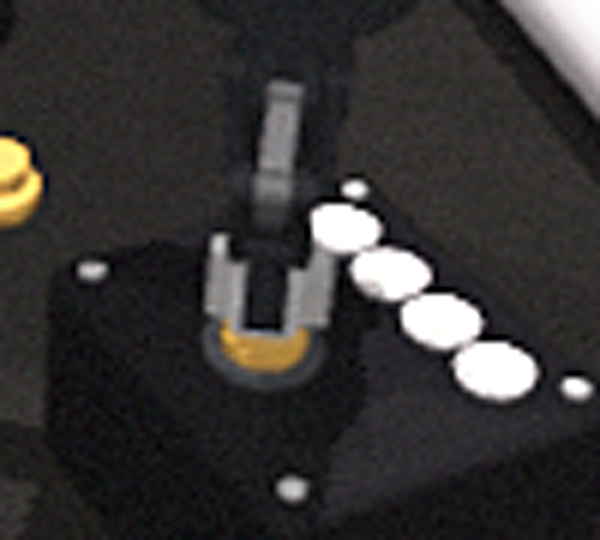

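The torque about z is 0.87 N m, well above the spring's 0.145, so the key is on the stop. The crop shows the bow turned, gripped at about (270,290). It reached the stop about half a second ago, so I'll hold a little longer and then open.

Call:
{"api": "jog_arm", "payload": {
  "deltas": [
    [255,0,0,0,0],
    [255,0,0,0,0],
    [255,0,0,0,0],
    [255,0,0,0,0],
    [255,0,0,0,0],
    [0,0,0,0,0],
    [0,0,0,0,0],
    [0,0,0,0,0]
  ]
}}

```text
time: 7.4
position: [0.5457, -0.2219, 0.1162]
tcp_rot: [-3.095, 0.537, 0.001]
force: [0.6, -0.1, 0.3]
width: 0.0634
grip_force: 0.0
```

Call:
{"api": "jog_arm", "payload": {
  "deltas": [
    [0,0,0,0,0],
    [0,0,0,0,0],
    [0,0,0,0,0],
    [0,0,0,0,0],
    [0,0,0,-0.02,0],
    [0,0,0,-0.05,0],
    [0,0,0,-0.09,0],
    [0,0,0,-0.13,0]
  ]
}}

```text
time: 8.4
position: [0.5457, -0.2217, 0.2475]
tcp_rot: [-3.095, 0.536, 0.0]
force: [1.7, -1.3, -0.6]
width: 0.0854
grip_force: 0.0
```

Call:
{"api": "jog_arm", "payload": {
  "deltas": [
    [0,-0.01,0.05,0,0],
    [0,-0.02,0.1,0,0],
    [0,-0.02,0.16,0,0],
    [0,-0.02,0.22,0,0],
    [0,-0.02,0.28,0,0],
    [0,-0.02,0.28,0,0],
    [0,-0.02,0.28,0,0],
    [0,-0.02,0.28,0,0]
  ]
}}

```text
time: 9.4
position: [0.4334, -0.4776, 0.2463]
tcp_rot: [-3.095, 0.535, 0.0]
force: [-0.1, 0.9, 0.2]
width: 0.0853
grip_force: 0.0
```

Run:
```python
from m import *
T,o=blobs()
print(observe()["position"],observe()["width"],observe()["time"])
for a,c,w,h,b in o:
    if max(w,h)>1.8*min(w,h):
        P=np.array([onz(T,*q,.129)[:2] for q in b]); e=[P[1]-P[0],P[2]-P[1]]; e.sort(key=np.linalg.norm)
        print("bow c",onz(T,*c,.129).round(4),[np.linalg.norm(x).round(4) for x in e],"ang",np.degrees(np.arctan2(e[1][1],e[1][0])))
cv2.imwrite("pics/t4.png",T["pixels"])
```

```text
[ 0.43349654 -0.47760205  0.24642787] 0.08586332309913415 9.45
bow c [ 0.4585 -0.1082  0.129 ] [np.float64(0.0066), np.float64(0.0121)] ang -179.119331523602
```

View pics/t4.png

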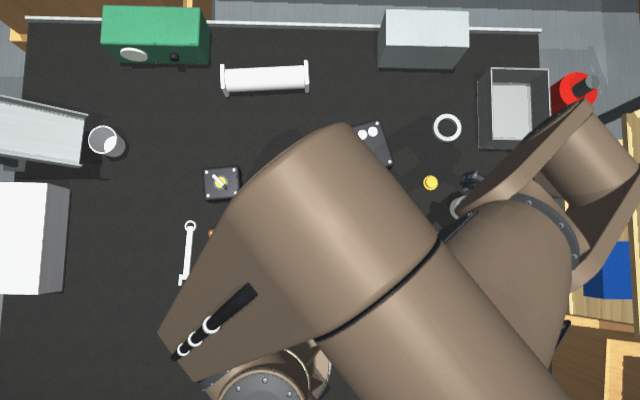

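The arm hides the key from above, so I'll swing it back left.

Call:
{"api": "jog_arm", "payload": {
  "deltas": [
    [0,-0.016,-0.056,0,0],
    [0,-0.032,-0.112,0,0],
    [0,-0.048,-0.168,0,0],
    [0,-0.064,-0.224,0,0],
    [0,-0.08,-0.28,0,0],
    [0,-0.096,-0.336,0,0],
    [0,-0.112,-0.392,0,0],
    [0,-0.128,-0.448,0,0]
  ]
}}

```text
time: 10.45
position: [0.4628, -0.0112, 0.2467]
tcp_rot: [-3.096, 0.534, -0.001]
force: [1.2, 0.0, 0.7]
width: 0.0856
grip_force: 0.0
```

Call:
{"api": "jog_arm", "payload": {
  "deltas": [
    [0,-0.018,-0.054,0,0],
    [0,-0.036,-0.108,0,0],
    [0,-0.054,-0.162,0,0],
    [0,-0.072,-0.216,0,0],
    [0,-0.09,-0.27,0,0],
    [0,-0.108,-0.324,0,0],
    [0,-0.126,-0.37,0,0],
    [0,-0.126,-0.37,0,0]
  ]
}}

```text
time: 11.45
position: [0.4676, 0.3808, 0.2462]
tcp_rot: [-3.096, 0.529, -0.0]
force: [0.2, -1.3, -0.3]
width: 0.0853
grip_force: 0.0
```

Run:
```python
from m import *
T,o=blobs()
print(observe()["position"],observe()["width"],observe()["time"])
for a,c,w,h,b in o:
    if max(w,h)>1.8*min(w,h):
        P=np.array([onz(T,*q,.129)[:2] for q in b]); e=[P[1]-P[0],P[2]-P[1]]; e.sort(key=np.linalg.norm)
        print("bow c",onz(T,*c,.129).round(4),[np.linalg.norm(x).round(4) for x in e],"ang",np.degrees(np.arctan2(e[1][1],e[1][0])))
cv2.imwrite("pics/t5.png",cv2.resize(T["pixels"][110:200,190:400],None,fx=3,fy=3,interpolation=cv2.INTER_CUBIC))
```

```text
[0.46765311 0.37892517 0.2461239 ] 0.0856965189641608 11.5
bow c [ 0.5469 -0.2234  0.129 ] [np.float64(0.0145), np.float64(0.0406)] ang -161.54884720953794
bow c [ 0.539  -0.2026  0.129 ] [np.float64(0.0014), np.float64(0.0108)] ang -4.733256932199944
```

View pics/t5.png

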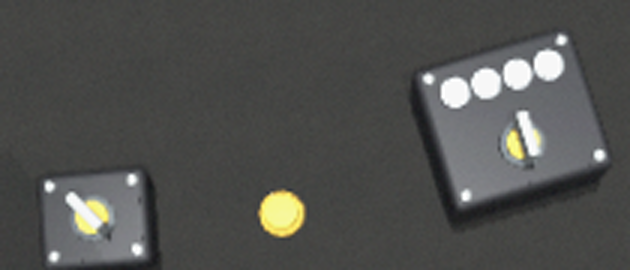

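The bow at crop (527,135) is at 18.5°, against 18.1° for run, so it is square to the window row. The small housing's key at (90,215) still stands at off.

```bash
python3 -c "
from workcell import job_done;print(job_done())"
```

```text
the job is handed in; nothing more can be done
None
```

The core counter's key was turned to the start stop, held there about a second and released; it sprang back to run (measured 18.5°, run is 18.1°), the other key was not touched, and the job was handed in at about 11.5 s.

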